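Slide the serving board until its handle overhangs the slab

TASK

Push the small wooden serving board, with the egg cup standing on it, across the marble slab towards the robot until its whole handle, and no more than the handle, sticks straight out over the slab's front edge (the line where the handle joins the blade is over the edge to within a centimetre), so that someone can take it by the handle. Slide it flat without lifting or tipping it, do not touch the egg cup, which must stay standing on the board, and leave everything else where it is.

Things in the scene. Friction and masses are not known exactly. Their poses are not given: they have to be found in the camera images.
- slab: white marble pastry slab, 220 mm (its x) by 280 mm (its y), heavy and fixed, on rubber feet; its flat top is 36 mm above the worktop. Origin on the worktop below its centre; +x points to its back edge, away from the robot; edges rounded by 3 mm
- slab_edge (a point): middle of the top of the slab's front edge, the one facing the robot, at x = -110 mm in the slab's frame; the edge runs along the slab's y
- board: loose wooden serving board, 10 mm thick, about 0.2 kg, lying flat on the slab: a square blade 100x100 mm with corners rounded at 12 mm, and a handle 62 mm long and 28 mm wide with a round end and a hanging hole. Origin at the underside of the blade's centre; -x points along the handle, which points towards the slab's front edge, give or take 12 degrees. Total length 162 mm; its centre of mass lies about 12 mm from the blade centre towards the handle
- board_neck (a point): middle of the line where the handle joins the blade, on the board's top, 50 mm from the blade's centre
- board_tail (a point): middle of the straight back edge of the blade, opposite the handle, on the board's top; the edge is 76 mm long between the rounded corners. At the start there is 35 to 55 mm of bare slab behind it
- egg_cup: pale blue egg cup, 46 mm wide, 53 mm high, empty, standing loose on the blade near its centre (at most 20 mm from it, on the handle's side). Origin at the centre of its foot
- teaspoon: steel teaspoon, 139x28x12 mm, lying on the slab along its right edge; bystander
- brass_weight: small brass bell weight, 34 mm, standing on the slab near its left edge; bystander
- plant_pot: empty terracotta pot, 72 mm wide, 60 mm high, on the worktop beside the slab; bystander
- lemon: lemon, 72x57x58 mm, on the worktop beside the slab; bystander
- jam_jar: jam jar, 64 mm wide, 109 mm high, on the worktop beside the slab; bystander
- spice_jar: spice jar, 42 mm wide, 106 mm high, on the worktop beside the slab; bystander
There are look-alikes about, which are no part of the job. Of the things that look like the egg_cup, the largest one is meant.

How it is judged:
By the outcome, as a careful person would: the job done as asked, in the order asked, and still so for the second after the job is handed in, with the robot touching nothing.
It also fails if it takes over 38 s, if anything falls off the work surface, if the arm or the gripper's body presses on something with over 40 N, if the wrist force passes 120 N, or if a joint passes its speed limit or range.

ROBOT

A 6-joint arm with a two-finger parallel gripper is mounted at the origin on a cart in front of the work surface, level with it; the furniture and walls round the work are solid. World frame = base frame: x ahead of the robot, y to its left, z up, the work surface at z = 0. Lengths are in mm, angles in rad, forces in N, time in s.
With the tool pointing down it reaches from about 275 to 750 mm from the base axis. Payload 10.2 kg.
Tool frame: the origin (TCP) lies between the finger pads; the fingertips stand 22 mm ahead of it and the grasp point (between the pads) lies 3 mm ahead of it (ctrl.nose_length is the distance from the TCP to the fingertips, in mm); z points along the fingers, y is the line along which they close (so a half turn about z gives the same grasp; the last joint's range is limited). The gripper opens to 85 mm and grips with 20 to 120 N. Pads are 22 mm wide; open, the fingers measure 114 mm over their backs; the gripper's body (76 mm by 85 mm) begins 54 mm behind the grasp point. The pads swing forward as they close: fully open they stand 13 mm farther back than shut.
Start: joints at [1.007, 0.313, 1.498, -0, 1.331, -0.223], TCP at [175.49, 494.808, 253.294] pointing down, gripper open.
Joint ranges: [-2.94, 2.94], [-0.97, 2.17], [0.19, 2.56], [-1.23, 4.37], [0.02, 3.11], [-2.88, 2.88]. Speed limits (rad/s): [2.39, 2.39, 3.01, 3.14, 3.14, 3.14].

INTERFACE

Orientations are given as a unit quaternion [w, x, y, z].
In Python, from rig import sense, imaging, ctrl gives the robot as it stands. The module is installed in compiled form; this text tells all that it offers.
- The arm moves only by the tool apply_moves, never from a script. Its argument "commands" is a list of rows, each a list of 5 numbers: the gripper command: -1 is fully open, 1 is shut, values between are in proportion, then the shift along the tool's x, y, z in mm, then the turn about the tool's z in degrees. A call has 1 to 20 rows; each row shifts and turns the commanded pose from where the row before left it, along the tool's axes as they then stand; what a row does not reach is not made up. A row lasts 1/8 s, in which the tool goes at most 62.5 mm and 10.7 degrees, less where a joint would pass 70% of its speed; a pose out of reach is approached as far as the arm can. A call is refused whole if a number of a shift passes 62.5 or a number of a turn 10.7, either way. A call with a gripper value outside its range is refused whole. The fingers move at their own pace and stop on an object; "newtons" is the grip in N (left out, the last holds). Time passes only in rows, so rows that do not move let the fingers close. It gives the time, the measured TCP pose, the force, the opening and the grip force at its end, in the units of the state.
- sense(): the state, without advancing time (a new reading comes with each control period).
- imaging.capture(name): name is "scene" or "top" or "wrist"; returns the picture (400x640x3 uint8, blue, green, red); there is no depth.
- imaging.calibration(name): a dict with "camera_matrix" (3x3 intrinsics, pixels), "world_to_cam" (4x4, takes a point from world to camera coordinates). Camera axes: x right, y up, looking along -z (the intrinsics and any distortion apply to the point x, -y, -z); pixel columns grow to the right and rows downward; lengths in mm; the calibration is good to about 2 mm. A picture is of the moment at which its call begins: read the wrist's pose just before it. calibration takes no time and is no camera call; for the wrist camera it gives the pose at the moment of the call.
- ctrl.finish_job(): hands the job in; it is judged then, once.
The state is a dict: "time_s": time; "joints": joint angles; "dq": joint speeds; "tau": joint torques, N m; "eef_pos": TCP position; "ee_rot": TCP orientation; "force": force on the tool from outside, world axes, zero at the start; "wrist_torque": the same for the moment, N m; "grip_width": opening from 0.0 (shut) to 1.0 (fully open); "grip_force": force on a finger pad.
Only numpy, scipy, OpenCV 4.12 (cv2) and the standard library are available. Lean on these libraries where they do the work, as an engineer would, in place of code of your own. Each camera call takes 0.05 s, during which the arm holds its last target. There are 200 camera calls.

## Working session

There is one attempt and no reset: what is moved stays moved. The work goes in short steps, Python scripts to look and compute and a tool call to move; the robot and the scene stay as the last step left them, time stands still between calls to the robot, and variables do not carry over. Pictures are saved under pics/ and viewed, at most 10 in all, crops included, and the job is handed in when it is done.

Besides the shell and the picture viewer there is one more tool, called after ">>>" as name(argument=value, ...), one argument or row to a line, values as JSON. apply_moves: Moves the arm, as the interface text tells. Its arguments: {"type":"object","properties":{"commands":{"type":"array","items":{"type":"array","items":{"type":"number"}}},"newtons":{"type":"number"}},"required":["commands"]}

```bash
mkdir -p pics; cat > h.py <<'E'
import numpy as np, cv2
from rig import sense, imaging, ctrl
def cal(n):
    c=imaging.calibration(n); return np.array(c["camera_matrix"]),np.array(c["world_to_cam"]),c
def ray(n,uv,C=None):
    K,T,_=C or cal(n); d=np.linalg.inv(K)@np.array([uv[0],uv[1],1.]); d=np.array([d[0],-d[1],-d[2]])
    R=T[:3,:3]; return -R.T@T[:3,3], R.T@d
def onz(n,uv,z,C=None):
    o,d=ray(n,uv,C); return o+d*(z-o[2])/d[2]
def tri(rs):
    A=0;b=0
    for o,d in rs:
        d=d/np.linalg.norm(d);P=np.eye(3)-np.outer(d,d);A=A+P;b=b+P@o
    return np.linalg.solve(A,b)
def proj(n,p,C=None):
    K,T,_=C or cal(n); q=T[:3,:3]@np.array(p,float)+T[:3,3]; q=K@np.array([q[0],-q[1],-q[2]]); return q[:2]/q[2]
E
python3 - <<'E'
from h import *
for n in("scene","top"):
    cv2.imwrite(f"pics/{n}0.png",imaging.capture(n)); K,T,c=cal(n); print(n,c.keys(),K.round(1).tolist(),(-T[:3,:3].T@T[:3,3]).round())
    print({k:v for k,v in c.items() if k not in("camera_matrix","world_to_cam")})
print(sense())
E
```

```text
scene dict_keys(['camera_matrix', 'world_to_cam']) [[369.2, 0.0, 324.4], [0.0, 369.2, 196.5], [0.0, 0.0, 1.0]] [ -62. -322.  586.]
{}
top dict_keys(['camera_matrix', 'world_to_cam']) [[438.4, 0.0, 316.5], [0.0, 438.4, 204.6], [0.0, 0.0, 1.0]] [ 415.   19. 1236.]
{}
{'time_s': 0.1, 'joints': array([ 1.00656997e+00,  3.13394262e-01,  1.49836988e+00, -1.83636540e-05,
        1.33098967e+00, -2.23383716e-01]), 'dq': array([ 4.86644419e-04,  1.75497392e-05, -2.25501483e-03,  5.62702050e-04,
       -1.49401946e-03,  3.25732528e-04]), 'tau': array([ 1.62620174e-03, -4.12896216e+01, -2.60138583e+01, -1.90317141e-04,
        3.06878937e-03, -7.06817082e-05]), 'eef_pos': array([175.39186218, 494.61684396, 252.78887424]), 'ee_rot': array([-2.14537079e-04,  1.69595396e-01,  9.85513604e-01, -5.39563796e-04]), 'force': array([ 0.22951659, -0.24199904, -0.13801969]), 'wrist_torque': array([-0.01203305,  0.01347888,  0.02651423]), 'grip_force': 0.0, 'grip_width': 1.001413631240138}
```

View pics/top0.png

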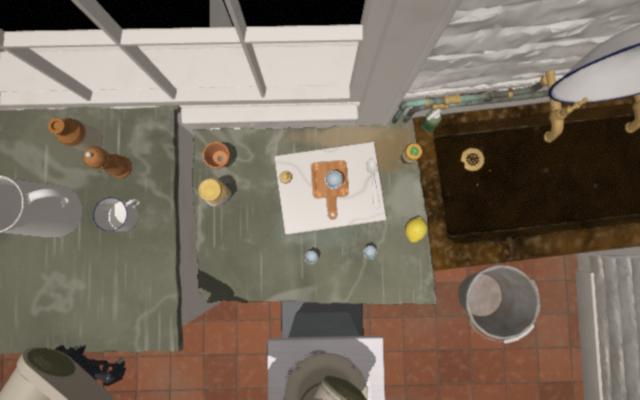

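View pics/scene0.png

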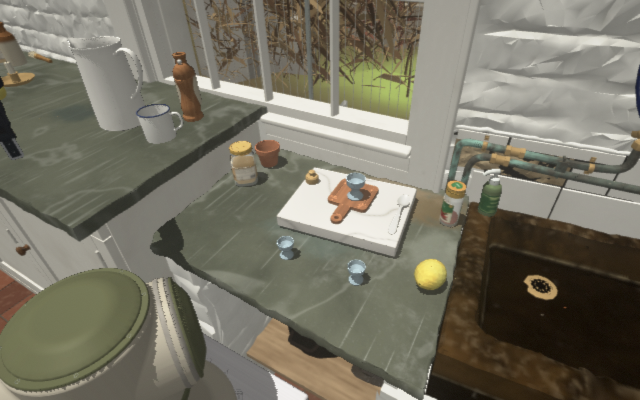

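The top view shows the slab at about cols 276-385, rows 143-233. The board blade is near (330,180), its handle end near (332,215), with the egg cup at (334,178). The two smaller cups stand in front of the slab at (312,256) and (370,252). The scene view shows the same layout.

```bash
cat >> h.py <<'E'
def big(m):
    n,l,s,c=cv2.connectedComponentsWithStats(m.astype(np.uint8)); i=1+np.argmax(s[1:,4]); return (l==i).astype(np.uint8)
E
python3 - <<'E'
from h import *
print(ctrl.nose_length)
im=cv2.imread("pics/top0.png"); hsv=cv2.cvtColor(im,cv2.COLOR_BGR2HSV)
roi=np.zeros(im.shape[:2],bool); roi[135:240,268:392]=1
br=big(roi&(hsv[...,1]>110)&(hsv[...,0]<16)&(hsv[...,2]>60))
roi2=np.zeros_like(roi); roi2[138:240,268:392]=1
sl=roi2&(hsv[...,2]>185)&(hsv[...,1]<60)
sl=big(sl|(br>0))
h=cv2.convexHull(np.argwhere(sl)[:,::-1].astype(np.int32)); q=cv2.approxPolyDP(h,6,True)[:,0]
r=cv2.minAreaRect(np.argwhere(sl)[:,::-1].astype(np.float32)); print("slab quad",q.tolist(),r)
for p in cv2.boxPoints(r): print(onz("top",p,36).round(1))
pts=np.array([onz("top",p,46)[:2] for p in np.argwhere(br)[:,::-1]])
print("board n",len(pts),pts.min(0),pts.max(0)); 
c=cv2.minAreaRect(pts.astype(np.float32)); print(c)
for p in cv2.boxPoints(c): print(p)
# spoon etc. approx + small cups and the cup heights by two views
print("cup rim c",onz("top",(334,178),99), "sm cups",onz("top",(312,256),40),onz("top",(370,252),40),"brass",onz("top",(285,177),60),"pot",onz("top",(217,154),60))
# triangulated handle tip and tail corner from both views
t=ray("top",(332.5,217)); s=ray("scene",(335,219)); print("tip tri",tri([t,s]))
print(tri([ray("top",(284.5,234)),ray("scene",(279,217))]))
o=np.hstack([im[120:275,190:450]]); cv2.imwrite("pics/m.png",cv2.resize(o,None,fx=3,fy=3,interpolation=2))
E
```

```text
22.0
slab quad [[385, 219], [286, 233], [275, 156], [373, 142]] ((329.6199645996094, 187.65316772460938), (78.69835662841797, 101.38356018066406), 81.67434692382812)
[654.8 130.5  36. ]
[ 690.4 -149.    36. ]
[ 473.1 -173.3   36. ]
[438.7 102.1  36. ]
board n 1032 [478.95831493 -69.87019366] [635.43985408  25.65358738]
((556.5899658203125, -23.334224700927734), (155.6381072998047, 94.82475280761719), 2.6333577632904053)
[476.67474  20.45272]
[481.03143 -74.2719 ]
[636.5052  -67.12117]
[632.1485    27.603447]
cup rim c [580.79682149 -32.19826327  99.        ] sm cups [377.38495471  29.95920637  40.        ] [ 384.87309184 -127.58806791   40.        ] brass [591.94217888  98.56487655  60.        ] pot [658.82400261 282.37039219  60.        ]
tip tri [482.11821452 -28.47195124  44.01628255]
[441.31508913 101.02857066  27.65054721]
```

View pics/m.png

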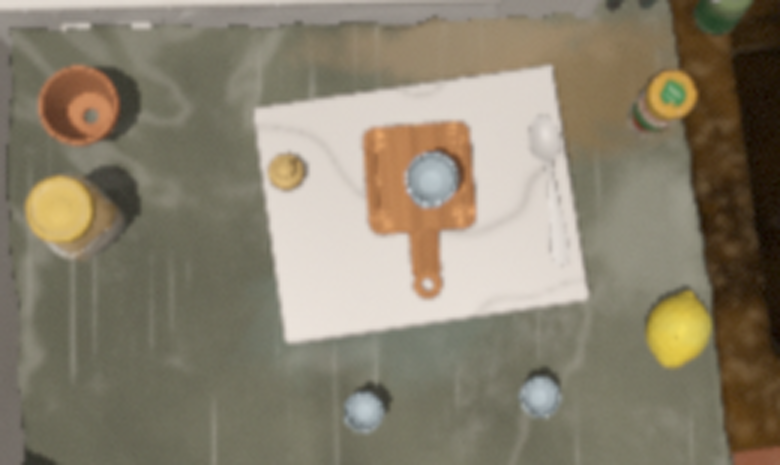

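The enlarged crop shows the slab, board, cup, spoon and brass weight clearly. From my masks, the slab yaw is about +7° and the board yaw about +2.6°. I'll move over the board to refine these with the wrist camera.

>>> apply_moves(
  commands=[
    [-1,-20,-13,0,0],
    [-1,-43,-27,0,0],
    [-1,-43,-27,0,0],
    [-1,-43,-27,0,0],
    [-1,-43,-27,0,0],
    [-1,-43,-27,0,0],
    [-1,-43,-27,0,0],
    [-1,-43,-27,0,0],
    [-1,-43,-27,0,0],
    [-1,-43,-27,0,0],
    [-1,-43,-27,0,0],
    [-1,-43,-27,0,0],
    [-1,-43,-27,0,0],
    [-1,-20,-13,0,-7],
    [-0.2,0,0,0,-7.5],
    [-0.2,0,0,0,-7.5],
    [-0.2,0,0,0,0],
    [-0.2,0,0,0,0],
  ],
)

```text
time_s: 2.35
eef_pos: [582.5, -20.8, 253.2]
ee_rot: [-0.0, -0.02, 1.0, 0.0]
force: [-0.4, -0.2, 0.0]
grip_width: 0.602
grip_force: 0.0
```

```bash
python3 - <<'E'
from h import *
s=sense(); print(s["time_s"],s["eef_pos"],s["ee_rot"],s["grip_width"])
C=cal("wrist"); np.savez("w0.npz",K=C[0],T=C[1]); cv2.imwrite("pics/w0.png",imaging.capture("wrist"))
E
```

```text
2.35 [582.46034952 -20.83596717 253.15268186] [-1.49726910e-04 -2.03833763e-02  9.99792225e-01  4.01864491e-05] 0.6022595013358631
```

View pics/w0.png

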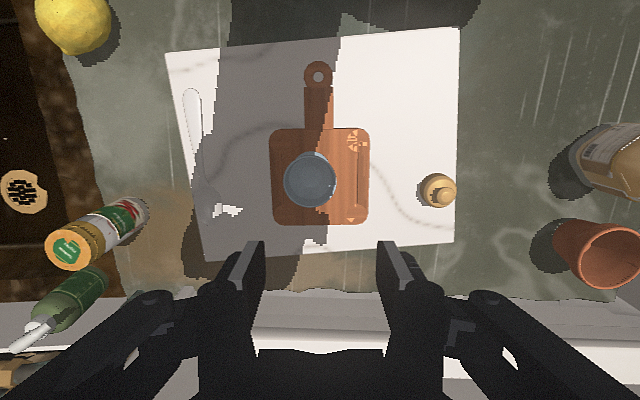

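The wrist view is clear. The blade spans cols 270-369, rows 128-225, and the handle tip is at (318,62). The slab's front edge runs from (165,55) to (458,27), and its back edge from (205,260) to (453,242). The spoon is on the left and the brass weight at (437,190).

```bash
cat >> h.py <<'E'
def lfit(P):
    vx,vy,x,y=cv2.fitLine(np.float32(P),cv2.DIST_HUBER,0,.01,.01).ravel(); return np.array([x,y]),np.array([vx,vy])
def measure(f,npz,dbg=None,tail=True):
    im=cv2.imread(f); z=np.load(npz); C=(z["K"],z["T"],None)
    b=cv2.cvtColor(im,cv2.COLOR_BGR2LAB).astype(int)
    hs=cv2.cvtColor(im,cv2.COLOR_BGR2HSV).astype(int)
    m=((b[...,1]-128>8)&(hs[...,0]<16)&(hs[...,1]>90)); m[:, :180]=0; m[:,460:]=0; m[260:]=0
    m=big(m); P=lambda uv,h:onz("wrist",uv,h,C)[:2]
    pts=np.array([P((u,v),46) for v,u in np.argwhere(m)])
    c,sz,a=cv2.minAreaRect(pts.astype(np.float32)); print("board rect",np.round(c,1),np.round(sz,1),round(a,2))
    xs=np.argwhere(m)
    # per-row extent -> blade sides & handle
    cent=[];blade=[]
    for v in np.unique(xs[:,0]):
        u=xs[xs[:,0]==v][:,1]; l,r=P((u.min()-.5,v),46),P((u.max()+.5,v),46); w=np.hypot(*(r-l))
        if 24<w<33: cent.append((l+r)/2)
        elif w>94: blade.append((l+r)/2)
    for n,q in(("handle",cent),("blade",blade),("both",cent+blade)):
        p,d=lfit(q); d=d*np.sign(d[0]); print(n,len(q),"yaw",np.degrees(np.arctan2(d[1],d[0])).round(2),"at",p.round(1))
    # d from 'both': extents along axis
    s=(pts-p)@d; e0,e1=s.min(),s.max(); print("length",(e1-e0).round(1),"tail",(p+d*e1).round(1),"neck",(p+d*(e1-100)).round(1),"tip",(p+d*e0).round(1))
    return m,C,p,d,p+d*(e1-100),im
def front(im,C,cols,guess,span=14):
    g=cv2.cvtColor(im,cv2.COLOR_BGR2GRAY).astype(float); g=cv2.GaussianBlur(g,(3,3),0); out=[]
    for u in cols:
        v0=int(guess(u)); col=g[v0-span:v0+span,u]; d=np.diff(col); k=int(np.argmax(d)); 
        if d[k]>12: out.append(onz("wrist",(u,v0-span+k+.5),36,C)[:2])
    p,d=lfit(out); o=np.array(out); r=np.abs((o-p)@[-d[1],d[0]]); o=o[r<2]; p,d=lfit(o); d=d*np.sign(d[1]); r=np.abs((o-p)@[-d[1],d[0]])
    print("front",len(o),"yaw",np.degrees(np.arctan2(-d[0],d[1])).round(2),"at",p.round(1),"rms",r.std().round(2)); return p,d
E
python3 - <<'E'
from h import *
m,C,p,d,neck,im=measure("pics/w0.png","w0.npz")
cols=list(range(172,216))+list(range(240,300))+list(range(345,452))
fp,fd=front(im,C,cols,lambda u:55-28*(u-165)/293)
n=np.array([fd[1],-fd[0]]); print("neck dist to edge along slab x",(neck-fp)@n)
for q in((165,55),(458,27),(205,260),(453,242)): print(onz("wrist",q,36,C).round(1))
print("cup centre",onz("wrist",(310,180),90,C).round(1),"spoon right",onz("wrist",(205,150),40,C))
# heights from two views (top/wrist): hanging-hole tip & slab front corner
print(tri([ray("wrist",(458,27),C),ray("top",(285.5,234))]),tri([ray("wrist",(318,62),C),ray("top",(332.5,218))]))
E
```

```text
board rect [557.8 -24. ] [160.5  99. ] 3.15
handle 53 yaw 3.45 at [512.2 -26.5]
blade 84 yaw 3.01 at [583.5 -22.5]
both 137 yaw 3.08 at [561.1 -23.7]
length 160.6 tail [638.  -19.6] neck [538.1 -24.9] tip [477.6 -28.2]
front 211 yaw 7.09 at [456.6 -28.6] rms 0.13
neck dist to edge along slab x 81.28304891581229
[ 477.  -172.8   36. ]
[442.2 100.2  36. ]
[ 689.3 -146.9   36. ]
[656.4 127.7  36. ]
cup centre [580.  -30.7  90. ] spoon right [ 564.91712099 -138.60379983   40.        ]
[439.54053971 102.42866163  27.8426852 ] [478.81533357 -27.78809287  48.9909578 ]
```

```bash
python3 - <<'E'
import numpy as np
T=np.load("w0.npz")["T"]; print((-T[:3,:3].T@T[:3,3]).round(1))
E
```

```text
[513.6 -24.  373.9]
```

>>> apply_moves(
  commands=[
    [0.1,-15,0,0,-0.7],
    [0.1,-30,-1,0,0],
    [0.1,-20,-1,0,0],
    [0.1,-10,0,20,0],
    [0.1,0,0,40,0],
    [0.1,0,0,40,0],
    [0.1,0,0,40,0],
    [0.1,0,0,25,0],
    [0.1,0,0,10,0],
    [0.1,0,0,5,0],
    [0.1,0,0,0,0],
    [0.1,0,0,0,0],
  ],
)

```text
time_s: 3.9
eef_pos: [657.9, -19.0, 74.3]
ee_rot: [0.001, -0.028, 1.0, -0.0]
force: [-0.4, 0.7, 0.2]
grip_width: 0.452
grip_force: 0.0
```

```bash
python3 - <<'E'
from h import *
C=cal("wrist"); print((-C[1][:3,:3].T@C[1][:3,3]).round(1)); np.savez("w1.npz",K=C[0],T=C[1]); cv2.imwrite("pics/w1.png",imaging.capture("wrist"))
E
```

```text
[588.8 -23.1 194.9]
```

View pics/w1.png

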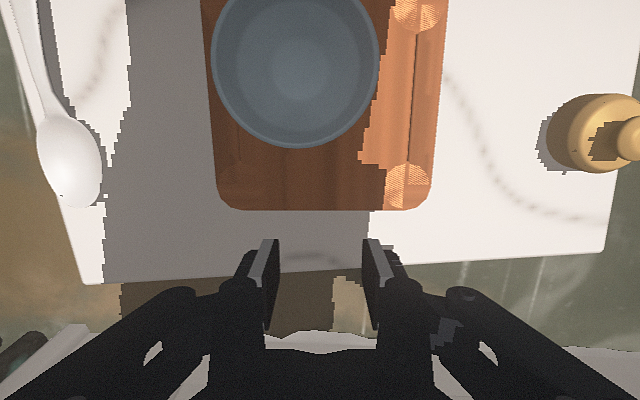

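The wrist view shows both fingers behind the tail edge (row 210), spanning roughly cols 235-400 and so within the blade (212-435). The cup and bystanders are clear. Next I'll descend to find the slab by touch.

>>> apply_moves(
  commands=[
    [0.1,0,0,5,0],
    [0.1,0,0,4,0],
    [0.1,0,0,2,0],
    [0.1,0,0,0,0],
  ],
)

```text
time_s: 4.45
eef_pos: [657.4, -18.9, 62.0]
ee_rot: [-0.0, -0.028, 1.0, 0.0]
force: [0.1, 0.1, 0.0]
grip_width: 0.45
grip_force: 0.0
```

>>> apply_moves(
  commands=[
    [0.1,0,0,1,0],
    [0.1,0,0,1,0],
    [0.1,0,0,1,0],
    [0.1,0,0,0,0],
  ],
)

```text
time_s: 4.95
eef_pos: [657.5, -18.9, 59.2]
ee_rot: [-0.0, -0.028, 1.0, 0.0]
force: [-0.5, 0.0, 0.3]
grip_width: 0.451
grip_force: 0.0
```

>>> apply_moves(
  commands=[
    [0.1,0,0,1,0],
    [0.1,0,0,1,0],
    [0.1,0,0,0,0],
  ],
)

```text
time_s: 5.32
eef_pos: [657.5, -18.9, 57.2]
ee_rot: [-0.0, -0.028, 1.0, 0.0]
force: [-0.1, 0.3, -0.2]
grip_width: 0.449
grip_force: 0.0
```

>>> apply_moves(
  commands=[
    [0.1,0,0,1,0],
    [0.1,0,0,1,0],
    [0.1,0,0,0,0],
  ],
)

```text
time_s: 5.7
eef_pos: [657.6, -18.9, 56.7]
ee_rot: [0.0, -0.028, 1.0, -0.0]
force: [-5.9, -0.1, 10.8]
grip_width: 0.445
grip_force: 5.2
```

>>> apply_moves(
  commands=[
    [0.1,0,0,1,0],
    [0.1,0,0,0,0],
  ],
)

```text
time_s: 5.95
eef_pos: [657.7, -18.9, 56.7]
ee_rot: [0.0, -0.028, 1.0, -0.0]
force: [-9.2, 0.5, 17.6]
grip_width: 0.45
grip_force: 8.7
```

Contact with the slab came at TCP z of about 57. I'll lift about 3 mm clear, then start the push while turning about 4°.

>>> apply_moves(
  commands=[
    [0.1,0,0,-3,0],
    [0.1,0,0,-3,0],
    [0.1,3,0,0,0],
    [0.1,3,0,0,0],
    [0.1,2,0,0,0],
    [0.1,2,0,0,0],
    [0.1,2,0,0,0],
    [0.1,3,0,0,0],
    [0.1,3,0,0,-0.3],
    [0.1,3,0,0,-0.4],
    [0.1,3,0,0,-0.4],
    [0.1,3,0,0,-0.4],
    [0.1,3,0,0,-0.4],
    [0.1,3,0,0,-0.4],
    [0.1,3,0,0,-0.4],
    [0.1,3,0,0,-0.4],
    [0.1,3,0,0,-0.4],
    [0.1,3,0,0,-0.4],
    [0.1,2,0,0,0],
    [0.1,0,0,0,0],
  ],
)

```text
time_s: 8.45
eef_pos: [610.5, -22.6, 60.3]
ee_rot: [-0.0, -0.062, 0.998, 0.0]
force: [0.0, 0.2, 0.2]
grip_width: 0.452
grip_force: 0.0
```

```bash
python3 - <<'E'
from h import *
s=sense(); print(s["eef_pos"],s["ee_rot"],s["force"])
C=cal("wrist"); np.savez("w2.npz",K=C[0],T=C[1]); a=imaging.capture("wrist"); cv2.imwrite("pics/w2.png",a)
b=imaging.capture("top"); cv2.imwrite("pics/t2.png",b)
b=cv2.resize(b[130:260,260:400],None,fx=3,fy=3); h=np.zeros((400,800,3),np.uint8); h[:,:380]=cv2.resize(a,(380,400))[:,:380]; h[:390,380:800]=b
cv2.imwrite("pics/c2.png",h)
E
```

```text
[610.49538608 -22.61057889  60.34999727] [-2.05280404e-04 -6.16483855e-02  9.98097908e-01  1.44209972e-06] [0.00228071 0.23140434 0.21191141]
```

View pics/c2.png

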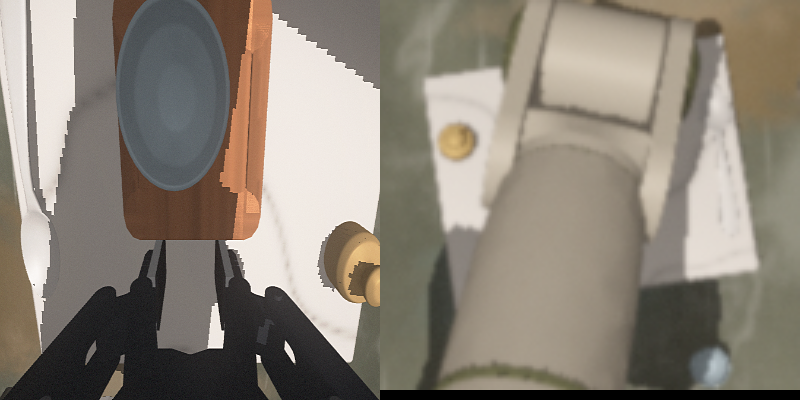

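The wrist half shows the tail edge at the fingers (row 240), with the cup standing. In the top half the arm hides the board. I'll measure the tail edge to see how far and how straight it moved.

```bash
cat >> h.py <<'E'
def tail(f,npz,rows=(150,260)):
    im=cv2.imread(f); z=np.load(npz); C=(z["K"],z["T"],None)
    b=cv2.cvtColor(im,cv2.COLOR_BGR2LAB).astype(int); hs=cv2.cvtColor(im,cv2.COLOR_BGR2HSV).astype(int)
    m=((b[...,1]-128>8)&(hs[...,0]<16)&(hs[...,1]>90)); m[:,:160]=0; m[:,480:]=0; m[270:]=0; m=big(m)
    us=np.where(m.any(0))[0]; P=[]
    for u in us[25:-25]: P.append(onz("wrist",(u,np.where(m[:,u])[0].max()+.5),46,C)[:2])
    p,d=lfit(P); d=d*np.sign(d[1]); v=np.where(m.any(1))[0].max()-40; uu=np.where(m[v])[0]
    l,r=[onz("wrist",(u,v),46,C)[:2] for u in(uu.min(),uu.max()+1)]; yaw=np.arctan2(-d[0],d[1]); ax=np.array([np.cos(yaw),np.sin(yaw)])
    c=(l+r)/2; t=c+ax*((p-c)@ax); print(f,"tail",t.round(1),"yaw",np.degrees(yaw).round(2),"w",np.hypot(*(r-l)).round(1)); return t,ax
E
python3 - <<'E'
from h import *
n=np.array([np.cos(np.radians(7.09)),np.sin(np.radians(7.09))]); fp=np.array([456.6,-28.6])
for k in(1,2):
    t,ax=tail(f"pics/w{k}.png",f"w{k}.npz"); nk=t-100*ax; print("neck",nk.round(1),"to edge",((nk-fp)@n).round(1))
E
```

```text
pics/w1.png tail [637.9 -19. ] yaw 3.14 w 98.7
neck [538.1 -24.5] to edge 81.4
pics/w2.png tail [599.8 -23.2] yaw 7.04 w 99.0
neck [500.5 -35.5] to edge 42.8
```

The measurements agree: yaw is 7.0° and 42.8 mm remain. I'll push straight on for about 43 mm.

>>> apply_moves(
  commands=[
    [0.1,2,0,0,0],
    [0.1,3,0,0,0],
    [0.1,3,0,0,0],
    [0.1,3,0,0,0],
    [0.1,3,0,0,0],
    [0.1,3,0,0,0],
    [0.1,3,0,0,0],
    [0.1,3,0,0,0],
    [0.1,3,0,0,0],
    [0.1,3,0,0,0],
    [0.1,3,0,0,0],
    [0.1,3,0,0,0],
    [0.1,3,0,0,0],
    [0.1,2,0,0,0],
    [0.1,2,0,0,0],
    [0.1,1,0,0,0],
    [0.1,0,0,0,0],
  ],
)

```text
time_s: 10.68
eef_pos: [567.9, -27.9, 60.3]
ee_rot: [-0.0, -0.062, 0.998, 0.0]
force: [0.3, 0.3, 1.3]
grip_width: 0.445
grip_force: 0.5
```

```bash
python3 - <<'E'
from h import *
s=sense(); print(s["eef_pos"],s["force"])
C=cal("wrist"); np.savez("w3.npz",K=C[0],T=C[1]); cv2.imwrite("pics/w3.png",imaging.capture("wrist"))
n=np.array([np.cos(np.radians(7.09)),np.sin(np.radians(7.09))]); fp=np.array([456.6,-28.6])
t,ax=tail("pics/w3.png","w3.npz"); nk=t-100*ax; print("neck",nk.round(1),"to edge",((nk-fp)@n).round(1))
E
```

```text
[567.86784757 -27.87959637  60.2983821 ] [0.29806672 0.30322555 1.27188841]
pics/w3.png tail [557.2 -28.5] yaw 7.05 w 98.9
neck [457.9 -40.8] to edge -0.2
```

The neck is at the edge. I'll back off and rise to check.

>>> apply_moves(
  commands=[
    [0.1,-3,0,0,0],
    [0.1,-8,0,0,0],
    [0.1,-10,0,-5,0],
    [0.1,0,0,-30,0],
    [0.1,0,0,-45,0],
    [0.1,0,0,-45,0],
    [0.1,0,0,-45,0],
    [0.1,0,0,-25,0],
    [0.1,0,0,0,0],
    [0.1,0,0,0,0],
  ],
)

```text
time_s: 11.98
eef_pos: [588.7, -25.1, 254.0]
ee_rot: [-0.001, -0.062, 0.998, 0.0]
force: [0.7, 0.1, -0.2]
grip_width: 0.45
grip_force: 0.0
```

```bash
python3 - <<'E'
from h import *
s=sense(); print(s["eef_pos"],s["force"])
C=cal("wrist"); np.savez("w4.npz",K=C[0],T=C[1]); cv2.imwrite("pics/w4.png",imaging.capture("wrist"))
m,C,p,d,neck,im=measure("pics/w4.png","w4.npz")
g=lambda u:np.interp(u,[a[0],b[0]],[a[1],b[1]])
a=proj("wrist",(477,-172.8,36),C);b=proj("wrist",(442.2,100.2,36),C); print(a,b)
pc=proj("wrist",(*neck,46),C); cols=[u for u in range(int(a[0])+8,int(b[0])-6) if abs(u-pc[0])>62]
fp,fd=front(im,C,cols,g); n=np.array([fd[1],-fd[0]]); print("neck to edge",(neck-fp)@n)
E
```

```text
[588.66175181 -25.12061866 254.0278831 ] [ 0.71726527  0.11554387 -0.218478  ]
board rect [495.4 -36.4] [123.5  99. ] 7.02
handle 31 yaw 7.04 at [444.4 -42.5]
blade 99 yaw 7.03 at [501.9 -35.5]
both 130 yaw 7.02 at [492.1 -36.6]
length 123.5 tail [556.7 -28.7] neck [457.4 -40.9] tip [434.1 -43.8]
[178.77921455  35.50240931] [473.67646752  34.05247332]
front 141 yaw 7.01 at [455.2 -16.3] rms 0.34
neck to edge -0.7967266744356128
```

View pics/w4.png

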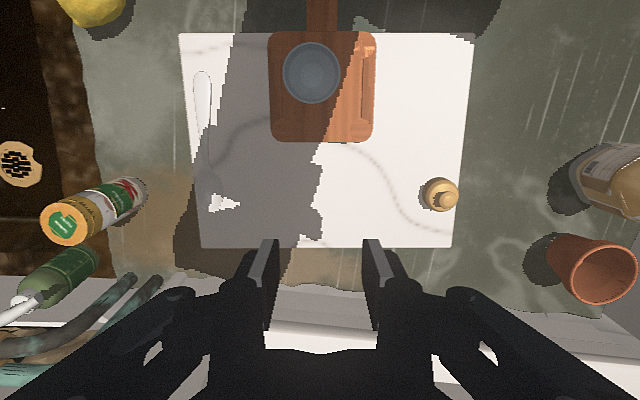

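The wrist view shows the neck (row ~31) on the slab's front edge, the handle straight out, the cup standing at (311,73), and the spoon and weight where they were. The error is about 1 mm and the yaw matches, so I'll hand it in.

```bash
python3 -c "
from rig import ctrl
print(ctrl.finish_job())"
```

```text
the job is handed in; nothing more can be done
None
```

The board's neck now sits over the slab's front edge to within about 1 mm, with the handle straight out, the egg cup still standing on the blade, the bystanders in view unmoved, and the job handed in at about 12 s.

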